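Show the trier to the inspection camera

TASK

The stirring paddle is lying across the brass cooling tray: lay it on its two-post rest, handle down in both notches and about centred, and let go of it. Then take the trier (the sampling scoop) out of the tray and hold it up in the air to the inspection camera: open side of the trough up, nose pointing at the lens and tipped down about 25 degrees, with the middle of the trough straight in front of the lens, 100 mm from the glass. Finish while still holding it there, without touching the camera and leaving everything else on the bench where it is.

Things in the scene. Friction and masses are not known exactly. Their poses are not given: they have to be found in the camera images.
- tray: Fixed open brass cooling tray, 170 (its x) x 250 (its y) x 45 mm high, walls and floor 4 mm thick, with a turned dark wooden handle, 115 mm long and 25 mm thick, standing out level from the middle of the long side at its +x, below the rim. Stands on the bench, to the left or the right, turned up to 0.35 rad. Origin: centre of its underside; z up.
- paddle: Loose flat stirring paddle, about 120 g, lying across the tray's long rims, roughly along the tray's x. Straight wooden handle 14 wide x 16 mm tall, from x = -140 to +80 mm of its own frame; then a flat steel blade 70 long x 50 wide x 4 mm, flush with the handle's underside, out to x = +150. Origin: on the underside, under its centre of mass, where it can be gripped across the handle; x along the handle towards the blade, z up.
- rest: Fixed paddle rest: a steel foot 150 x 70 x 12 mm with two upright aluminium posts at x = -50 and +50 mm of its own frame, each 12 mm thick (x) and 44 mm wide (y), with an open-topped notch 24 mm wide, its floor 90 mm and its prongs 112 mm above the bench. A handle lying in both notches runs along the rest's x (either way round). On the other side of the bench from the tray. Origin: centre of its underside, z up.
- trier: Loose sampling scoop, about 120 g, 200 mm long, lying in the tray, roughly along the tray's y with its nose to the tray's +y, under the paddle. Dark flat-sided wooden handle 20 wide x 22 mm tall from x = -95 to 0 mm of its own frame, then a steel U-shaped trough 22 wide x 14 mm tall, walls 2 mm, open upwards, from x = 0 to +105. Origin: on the underside where handle and trough meet, close to the centre of mass; x towards the nose, z up (the trough's open side).
- trier_trough (a point): Middle of the trier's trough: 53 mm ahead of the trier's origin along its x and 10 mm up its z.
- trier_nose (a point): Nose end of the trough: 105 mm ahead of the trier's origin along its x and 10 mm up its z.
- camera: Fixed inspection camera: a black box 90 x 50 x 50 mm on a thin post and a round foot 100 mm across, at the far middle of the bench, its top 225 mm above the bench. It looks level along its own -x, roughly towards the robot, turned up to 0.25 rad. Origin: centre of the foot's underside, z up.
- camera_lens (a point): Centre of the lens glass, front of a 42 mm aluminium barrel: 60 mm from the camera's origin along its -x, 200 mm above the bench.
- camera_focus (a point): The point 100 mm straight in front of the lens glass, 200 mm above the bench, where the middle of the trough must be held.
- bush: Bystander: small steel ring, 22 mm across, 16 mm high, lying in the tray beside the trier's nose end. Origin: centre of its underside.
- bowl_near: Bystander: white cupping bowl, 84 mm across, 50 mm high, middle of the bench near the robot. Origin: centre of its underside.
- bowl_far: Bystander: white cupping bowl, 84 mm across, 50 mm high, at the left. Origin: centre of its underside.
- spoon: Bystander: steel cupping spoon, 160 mm long, lying in the middle of the bench. Origin: centre of its underside.
- tin: Bystander: aluminium sample tin, 74 mm across, 100 mm high, at the left. Origin: centre of its underside.
- jar: Bystander: amber glass jar, 70 mm across, 90 mm high, far right. Origin: centre of its underside.
- brush: Bystander: wooden brush, 190 mm long, lying at the right. Origin: centre of its underside.
Things that resemble listed ones, but are neither listed nor needed, are in the scene too. What is shaped like the rest but red or turquoise is not meant.

How it is judged:
By the outcome, as a careful person would: the job done as asked, in the order asked, and still so for the second after the job is handed in, while the arm keeps its last pose, push and grip.
It also fails if it takes over 58 s, if anything falls off the work surface, if the arm or the gripper's body presses on something with over 40 N, if the wrist force passes 120 N, or if a joint passes its speed limit or range.

ROBOT

A 7-joint arm with a two-finger parallel gripper is mounted at the origin on the work surface. World frame = base frame: x ahead of the robot, y to its left, z up, the work surface at z = 0. Lengths are in m, angles in rad, forces in N, time in s.
With the tool pointing down it reaches from about 0.4 to 0.85 m from the base axis. Payload 4.5 kg.
Tool frame: the origin (TCP) lies midway between the tips of the shut fingers; the grasp point (between the pads) lies 19 mm behind it (bot.grip_depth is the distance from the TCP to the grasp point, in m); x points along the fingers, z is the direction in which the jaws open and shut, and the axes are right-handed (so a half turn about x gives the same grasp; the last joint's range is limited). The gripper opens to 85 mm and grips with 20 to 120 N. Pads are 22 mm wide; open, the fingers measure 114 mm over their backs; the gripper's body (76 mm by 85 mm) begins 54 mm behind the grasp point. The pads swing forward as they close: fully open they stand 13 mm farther back than shut.
Start: joints at [-1.094, 0.689, -0.195, 1.565, 0.157, 0.902, -0.215], TCP at [0.268, 0.565, 0.231] pointing down, gripper open.
Joint ranges: [-3.01, 3.01], [-0.46, 2.08], [-1.47, 1.51], [0.13, 2.56], [-1, 4.14], [0.04, 2.09], [-2.66, 2.66]. Speed limits (rad/s): [2.57, 2.57, 3.14, 3.14, 3.14, 3.14, 3.14].

INTERFACE

Orientations are given as a unit quaternion [w, x, y, z].
In Python, from workcell import bot gives the robot as it stands. Calls block until the motion is done:
- bot.goto(position, orientation): joint-space move of the TCP to a pose.
- bot.move_straight(position, ori=None, max_speed=0.15, force_limit=None): straight line of the TCP; ori=None keeps the orientation; max_speed is the mean speed in m/s. With force_limit (N) it stops when the force on the tool has changed by that much, and returns True; else False.
- bot.move_j(angles): joint-space move.
- bot.grip(opening, effort=None): finger opening in m; effort is the grip in N (None keeps the last); returns when the fingers have stopped.
- bot.wait(seconds).
- bot.solve_ik(position, orientation): joint angles nearest the present ones, or None.
- bot.snapshot(name): name is "scene" or "side" or "wrist"; returns a dict with "frame" (480x640x3 uint8, red, green, blue), "intrinsics" (3x3 intrinsics, pixels), "k1" (the pictures are not rectified: a ray, as slopes to the right and down, at radius r is drawn at 1 + k1 r^2 times it, then the intrinsics apply), "T" (4x4, takes a point from camera to world coordinates); the wrist camera has in their place "T_tool_cam" (4x4, takes a point from camera to tool coordinates, whose origin is the TCP and whose axes are the tool frame's). Camera axes: x right, y up, looking along -z (the intrinsics and any distortion apply to the point x, -y, -z); pixel columns grow to the right and rows downward; lengths in m; the calibration is good to about 2 mm. A picture is of the moment at which its call begins: read the wrist's pose just before it. There is no depth.
A pose or a line that the arm cannot do raises bot.IKError and nothing moves.
- bot.job_done(): hands the job in, once; it reports no verdict.
Readings, each from a call of its own:
- bot.read_t(): time.
- bot.read_q(): joint angles.
- bot.read_joint_velocities(): joint speeds.
- bot.read_joint_efforts(): joint torques, N m.
- bot.read_tcp_pos(): TCP position.
- bot.read_ee_rot(): TCP orientation.
- bot.read_wrist_force(): force on the tool from outside, world axes, zero at the start.
- bot.read_wrist_torque(): the same for the moment, N m.
- bot.read_finger_gap(): finger opening in m.
Only numpy, scipy, OpenCV 4.12 (cv2) and the standard library are available. Lean on these libraries where they do the work, as an engineer would, in place of code of your own. Each camera call takes 0.05 s, during which the arm holds its last target.

## Working session

There is one attempt and no reset: what is moved stays moved. The work goes in short steps, each a Python script; the robot and the scene stay as the last script left them, time stands still between calls to the robot, and variables do not carry over. Pictures are saved under pics/ and viewed, and the job is handed in when it is done.

```bash
ls; mkdir -p pics; cat > h.py <<'E'
import numpy as np, cv2
from workcell import bot
def save(n,im,s=1):
    cv2.imwrite('pics/'+n+'.png',cv2.cvtColor(im,cv2.COLOR_RGB2BGR))
E
python3 - <<'E'
from h import *
import pickle
d={}
for n in ['scene','side','wrist']:
    if n=='wrist': p=(bot.read_tcp_pos(),bot.read_ee_rot())
    s=bot.snapshot(n); d[n]=s; save(n+'0',s['frame'])
    print(n,s['k1'],s['intrinsics'],s.get('T',s.get('T_tool_cam')))
d['p']=p;print(p,bot.read_t(),bot.grip_depth)
pickle.dump(d,open('d0.pkl','wb'))
E
```

```text
pics
scene -0.02824655259013149 [[529.98777698   0.         316.64139158]
 [  0.         529.98777698 246.37172555]
 [  0.           0.           1.        ]] [[ 0.7868298  -0.46721456  0.40324858  1.07312505]
 [ 0.61714149  0.60190898 -0.50679577 -0.69588501]
 [-0.00593658  0.64762345  0.76193742  1.17791623]
 [ 0.          0.          0.          1.        ]]
side -0.10831621546837701 [[552.12110853   0.         317.80106284]
 [  0.         552.12110853 244.58847437]
 [  0.           0.           1.        ]] [[ 0.83811504  0.39350065 -0.37778356 -0.04722617]
 [-0.54537658  0.61879797 -0.56537905 -0.86862567]
 [ 0.01129467  0.67988699  0.73322992  1.29165282]
 [ 0.          0.          0.          1.        ]]
wrist -0.05968020007651755 [[332.25052598   0.         312.33608117]
 [  0.         332.25052598 238.26819896]
 [  0.           0.           1.        ]] [[ 1.63922796e-04  2.57899266e-01 -9.66171797e-01 -1.42349987e-01]
 [-1.00869523e-03  9.66171361e-01  2.57898979e-01  6.49834853e-02]
 [ 9.99999478e-01  9.32297360e-04  4.18519271e-04  1.89226781e-03]
 [ 0.00000000e+00  0.00000000e+00  0.00000000e+00  1.00000000e+00]]
(array([0.2675963 , 0.56417461, 0.23055543]), array([ 0.5971112 , -0.37838266,  0.5980444 ,  0.3776608 ])) 0.15 0.0187
```

View pics/scene0.png

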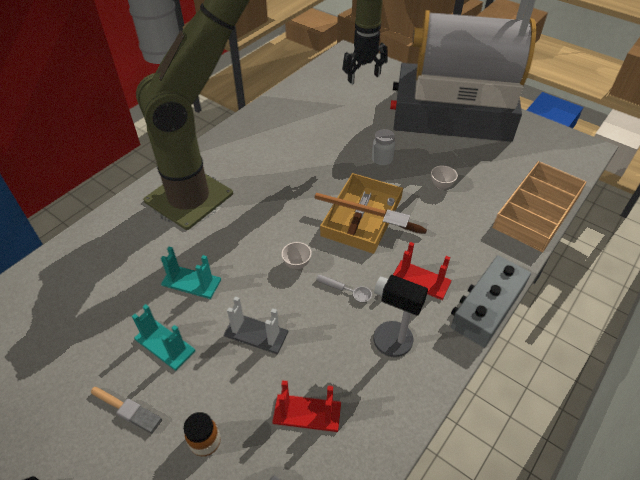

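View pics/side0.png

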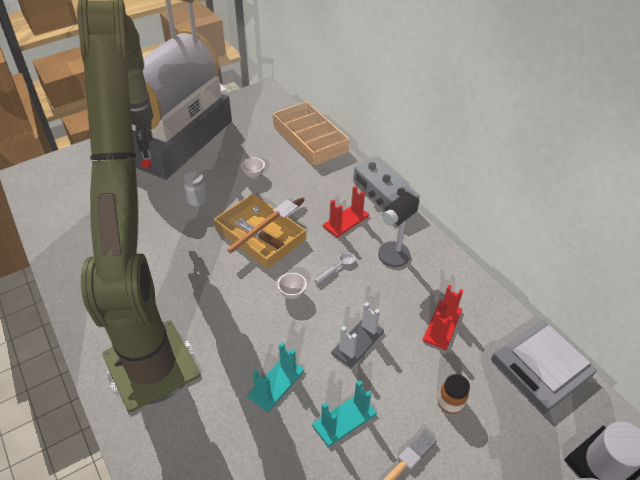

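View pics/wrist0.png

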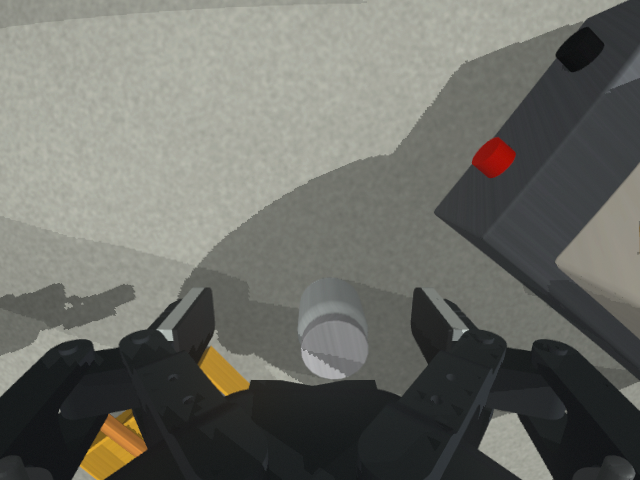

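The scene picture shows the tray at (362,212) with the paddle across it. The grey and aluminium rest is at (257,330), the inspection camera at (400,295). In the side picture they are at (260,230), (358,340) and (400,210).
Things that could be mistaken, in scene pixels:
- **Rest:** grey (257,330) against turquoise (190,280) and (163,340), and red (422,270) and (307,408). I choose the grey one.
- **Paddle:** against the tray handle (410,225), the brush (125,410) and the spoon (345,287).
- **Trier:** the dark handle and trough under the paddle, against the dark tray handle and the spoon.

Next, close crops to check.

```bash
cat >> h.py <<'E'
def ray(s,uv,T=None):
    K=s['intrinsics'];T=s['T'] if T is None else T
    p=np.array([(uv[0]-K[0,2])/K[0,0],(uv[1]-K[1,2])/K[1,1]])
    u=p.copy()
    for _ in range(20): u=p/(1+s['k1']*(u@u))
    d=T[:3,:3]@np.array([u[0],-u[1],-1.]); return T[:3,3],d/np.linalg.norm(d)
def plane(s,uv,z,T=None):
    o,d=ray(s,uv,T); return o+d*(z-o[2])/d[2]
def tri(s1,a,s2,b,T1=None,T2=None):
    A=np.zeros((3,3));v=np.zeros(3);R=[ray(s1,a,T1),ray(s2,b,T2)]
    for o,d in R:
        M=np.eye(3)-np.outer(d,d);A+=M;v+=M@o
    x=np.linalg.solve(A,v); return x,[np.linalg.norm(np.cross(x-o,d)) for o,d in R]
def proj(s,P,T=None):
    T=s['T'] if T is None else T
    c=T[:3,:3].T@(np.asarray(P)-T[:3,3]); u=np.array([c[0],-c[1]])/-c[2]
    u=u*(1+s['k1']*(u@u)); K=s['intrinsics']
    return np.array([K[0,0]*u[0]+K[0,2],K[1,1]*u[1]+K[1,2]])
def crop(n,im,x0,y0,x1,y1,k):
    c=cv2.resize(im[y0:y1,x0:x1],None,fx=k,fy=k,interpolation=cv2.INTER_CUBIC); save(n,c)
E
python3 - <<'E'
from h import *
import pickle
d=pickle.load(open('d0.pkl','rb'))
crop('c1',d['scene']['frame'],300,160,440,260,5)
crop('c2',d['side']['frame'],205,185,315,270,7)
a=d['scene']['frame'][235:365,210:310]; b=d['side']['frame'][290:370,320:400]
c=d['scene']['frame'][255:360,360:450]; e=d['side']['frame'][180:275,360:450]
z=lambda x:cv2.resize(x,(390,290))
print(a.shape)
save('c3',np.vstack([np.hstack([cv2.resize(a[40:130,10:100],(360,360),interpolation=2),cv2.resize(b,(360,360),interpolation=2)])]))
save('c4',np.hstack([cv2.resize(c,None,fx=4,fy=4,interpolation=2)[:380],cv2.resize(e,None,fx=4,fy=4,interpolation=2)[:380]]))
E
```

```text
(130, 100, 3)
```

View pics/c1.png

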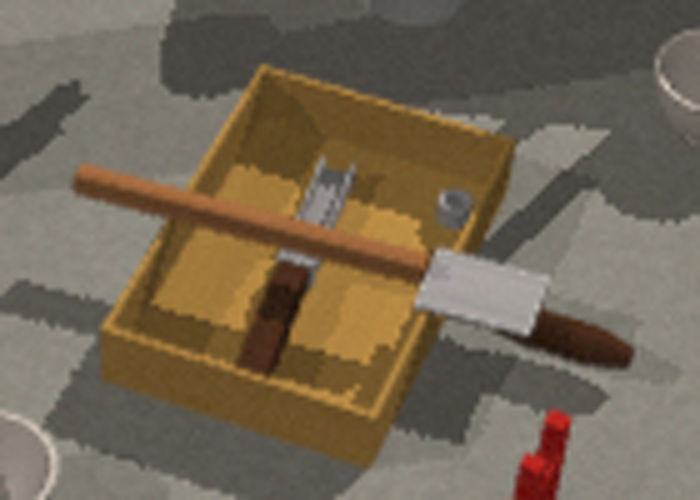

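View pics/c2.png

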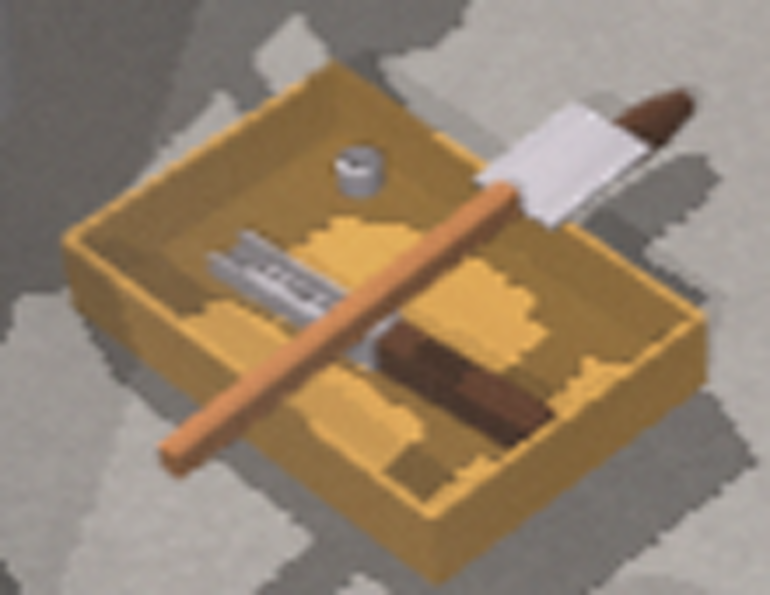

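View pics/c3.png

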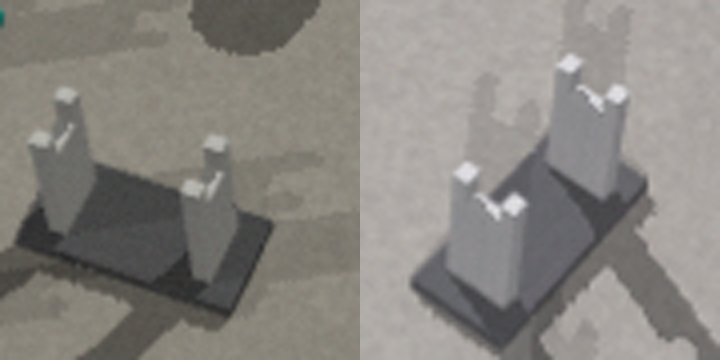

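View pics/c4.png

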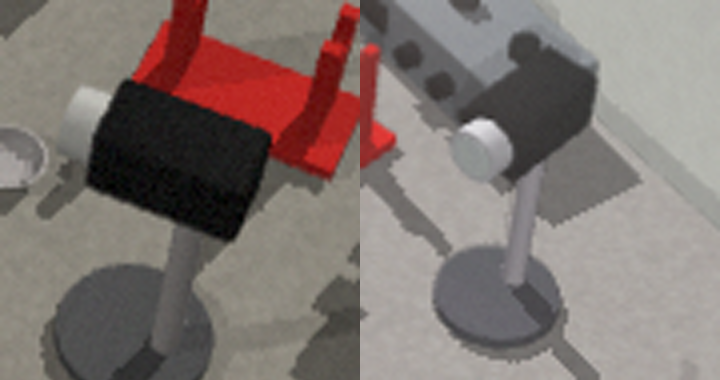

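```bash
python3 - <<'E'
from h import *
import pickle
np.set_printoptions(precision=4,suppress=True)
d=pickle.load(open('d0.pkl','rb'));S,D=d['scene'],d['side']
def px(p,o,k): return np.array(p)/k+o-.5+.5/k
a=[px(p,(300,160),5) for p in [(262,66),(515,140),(375,415),(103,328)]]
b=[px(p,(205,185),7) for p in [(65,240),(335,60),(708,318),(432,517)]]
print('tray')
A=[plane(S,p,.045) for p in a];B=[plane(D,p,.045) for p in b]
for p,q,x,y in zip(a,b,A,B): print(x,y,tri(S,p,D,q)[0])
for X in (A,B):
  X=np.array(X);print('c',X.mean(0),[np.linalg.norm(X[i]-X[(i+1)%4]) for i in range(4)])
print('paddle')
for p,q in [((80,173),(172,452)),((430,258),(508,188))]:
  p=px(p,(300,160),5);q=px(q,(205,185),7);print(plane(S,p,.061),plane(D,q,.061),tri(S,p,D,q)[0])
for p,q in [((550,278),(576,103)),((440,250),(478,180)),((414,310),(545,222)),((530,330),(648,150))]:
  p=px(p,(300,160),5);q=px(q,(205,185),7);print('blade',plane(S,p,.049),plane(D,q,.049))
print('trier')
for p,q,z in [((292,268),(392,335),.026),((258,362),(520,425),.026),((335,172),(232,258),.016)]:
  p=px(p,(300,160),5);q=px(q,(205,185),7);print(plane(S,p,z),plane(D,q,z),tri(S,p,D,q)[0])
p=px((455,200),(300,160),5);q=px((358,162),(205,185),7);print('bush',plane(S,p,.02),plane(D,q,.02))
print('rest')
P=[]
for p,q in [((67,95),(466,172)),((42,138),(514,205)),((217,143),(569,64)),((192,188),(616,94))]:
  p=px(p,(220,275),4);q=px((q[0]-360,q[1]),(320,290),4.5);t=tri(S,p,D,q)[0];P.append((plane(S,p,.112)+plane(D,q,.112))/2);print(plane(S,p,.112),plane(D,q,.112),t)
P=np.array(P);print('restc',P.mean(0),(P[2]+P[3]-P[0]-P[1])/2, P[0]-P[1])
print('cam')
for p,q in [((134,322),(137,294))]:
  p=px(p,(360,255),4);q=px(q,(360,180),4);print(plane(S,p,.012),plane(D,q,.012),tri(S,p,D,q))
# box top corners: scene (127,82),(268,133) ; 
for p,q,n in [((72,118),(112,152),'lens')]:
  p=px(p,(360,255),4);q=px(q,(360,180),4);print(n,plane(S,p,.2),plane(D,q,.2),tri(S,p,D,q))
for n,p in [('S',(127,82)),('S',(268,133)),('S',(240,195)),('S',(95,140))]: print(plane(S,px(p,(360,255),4),.225))
for p in [(103,102),(163,45),(235,62),(155,128)]: print('D',plane(D,px(p,(360,180),4),.225))
E
```

```text
tray
[0.3728 0.3683 0.045 ] [0.3741 0.3672 0.045 ] [0.3738 0.3666 0.0462]
[0.5364 0.4089 0.045 ] [0.5381 0.4093 0.045 ] [0.5372 0.4073 0.0468]
[0.5941 0.1689 0.045 ] [0.5971 0.1657 0.045 ] [0.5959 0.1648 0.0482]
[0.4319 0.1275 0.045 ] [0.4333 0.1282 0.045 ] [0.4327 0.1267 0.0466]
c [0.4838 0.2684 0.045 ] [np.float64(0.1685292438896663), np.float64(0.2467737316788545), np.float64(0.1673910631682216), np.float64(0.24799215702519095)]
c [0.4857 0.2676 0.045 ] [np.float64(0.16932093654584376), np.float64(0.25064818877257755), np.float64(0.16804820700151132), np.float64(0.24621051184717968)]
paddle
[0.3519 0.2078 0.061 ] [0.3508 0.2082 0.061 ] [0.3511 0.2089 0.0599]
[0.5581 0.2773 0.061 ] [0.5558 0.2725 0.061 ] [0.5576 0.2773 0.0584]
blade [0.6174 0.3174 0.049 ] [0.6182 0.3168 0.049 ]
blade [0.5537 0.297  0.049 ] [0.5526 0.2958 0.049 ]
blade [0.5684 0.2468 0.049 ] [0.5647 0.255  0.049 ]
blade [0.6302 0.2747 0.049 ] [0.63   0.2707 0.049 ]
trier
[0.481  0.2499 0.026 ] [0.4796 0.2496 0.026 ] [0.4803 0.251  0.0246]
[0.5092 0.1755 0.026 ] [0.5007 0.17   0.026 ] [0.5052 0.1803 0.0165]
[0.4489 0
[... 350 characters left out ...]
[ 0.5614 -0.2411  0.112 ] [ 0.5619 -0.2404  0.112 ] [ 0.5616 -0.241   0.1125]
restc [ 0.5093 -0.2393  0.112 ] [0.095  0.0299 0.    ] [-0.0099  0.0325  0.    ]
cam
[ 0.7906 -0.0335  0.012 ] [ 0.7931 -0.0402  0.012 ] (array([ 0.7919, -0.0387,  0.0151]), [np.float64(0.0029648013305417944), np.float64(0.002964801330541865)])
lens [ 0.7353 -0.0491  0.2   ] [ 0.7392 -0.0457  0.2   ] (array([ 0.7362, -0.05  ,  0.2036]), [np.float64(0.0012262911696223184), np.float64(0.001226291169622217)])
[ 0.7544 -0.0257  0.225 ]
[ 0.8354 -0.0077  0.225 ]
[ 0.8445 -0.0528  0.225 ]
[ 0.7624 -0.0703  0.225 ]
D [ 0.7472 -0.0211  0.225 ]
D [0.8219 0.0036 0.225 ]
D [ 0.8548 -0.0387  0.225 ]
D [ 0.7618 -0.0617  0.225 ]
```

The crops confirm the choices: the paddle lies over the trier, the grey rest has its four prongs at z ≈ 0.112 in both views, and the lens is at z ≈ 0.20. The tray measures 168 x 248 mm with its rim at about 0.046. Now I check reachability for every pose.

```bash
cat >> h.py <<'E'
from scipy.spatial.transform import Rotation as Ro
def quat(xa,za):
    xa=np.array(xa,float);za=np.array(za,float);M=np.stack([xa,np.cross(za,xa),za],1)
    q=Ro.from_matrix(M).as_quat(); return np.array([q[3],q[0],q[1],q[2]])
def qdown(yaw,s=1): # handle along yaw, jaws across
    return quat([0,0,-1],[-s*np.sin(yaw),s*np.cos(yaw),0])
def mat(q): return Ro.from_quat([q[1],q[2],q[3],q[0]]).as_matrix()
E
python3 - <<'E'
from h import *
np.set_printoptions(precision=3,suppress=True)
print(mat(bot.read_ee_rot()))
for s in (1,-1):
  print(s)
  print('pick',bot.solve_ik([.4846,.251,.036],qdown(.312,s)),bot.solve_ik([.4846,.251,.25],qdown(.312,s)))
  print('place',bot.solve_ik([.5093,-.2393,.08],qdown(.30,s)),bot.solve_ik([.5093,-.2393,.25],qdown(.3,s)))
  print('trier',bot.solve_ik([.49,.22,.007],qdown(1.88,s)))
  psi=.215;a=np.deg2rad(25);c=np.array([np.cos(psi),np.sin(psi),0]);u=np.array([0,0,1.])
  xt=c*np.cos(a)-u*np.sin(a);zt=c*np.sin(a)+u*np.cos(a);yt=np.cross(zt,xt)
  F=np.array([.639,-.0706,.2]);O=F-.053*xt-.010*zt
  tcp=O-.035*xt+.003*zt
  print('show',tcp,bot.solve_ik(tcp,quat(-zt,s*yt)),bot.solve_ik(tcp-.08*c,quat(-zt,s*yt)))
E
```

```text
[[-0.    -0.904  0.428]
 [-0.001  0.428  0.904]
 [-1.    -0.    -0.001]]
1
pick [-0.411  0.904 -0.255  1.932  0.569  0.377  0.775] [-0.283  0.586 -0.457  1.776  0.329  0.856  0.991]
place [ 0.737  0.913 -0.669  1.857  0.873  0.695  1.416] [ 0.634  0.61  -0.462  1.726  0.336  0.885  1.899]
trier [-0.155  1.015 -0.607  1.948  1.122  0.568  1.893]
show [ 0.558 -0.088  0.231] [ 0.24   0.856 -0.471  1.338  0.373  1.478  1.501] [ 0.307  0.753 -0.477  1.598  0.368  1.327  1.485]
-1
pick [-0.672  0.912  0.188  1.945 -0.476  0.328 -1.361] [-0.83   0.597  0.447  1.804 -0.34   0.817 -1.474]
place [ 0.302  0.836  0.094  1.881 -0.167  0.433 -0.753] [ 0.114  0.614  0.413  1.754 -0.316  0.84  -0.598]
trier [-0.482  0.945 -0.043  1.966  0.151  0.234 -0.345]
show [ 0.558 -0.088  0.231] [-0.245  0.894  0.575  1.371 -0.258  1.391 -1.023] [-0.255  0.792  0.575  1.631 -0.218  1.225 -0.985]
```

```bash
python3 - <<'E'
from h import *
np.set_printoptions(precision=4,suppress=True)
bot.goto([.4846,.251,.17],qdown(.312,-1)); bot.grip(.05)
p=bot.read_tcp_pos();q=bot.read_ee_rot();s=bot.snapshot('wrist')
T=np.eye(4);T[:3,:3]=mat(q);T[:3,3]=p;T=T@s['T_tool_cam']
im=s['frame'].copy();
c,si=np.cos(.312),np.sin(.312)
for x,y,z in [(-.14,0,.061),(0,0,.061),(.08,0,.061),(.08,.025,.049),(.15,.025,.049),(.15,-.025,.049)]:
  u=proj(s,[.4846+c*x-si*y,.251+si*x+c*y,z],T);cv2.circle(im,tuple(int(v) for v in u),3,(255,0,255),-1);print(u)
save('w1',im);print(p,bot.read_t())
import pickle;pickle.dump((s,T),open('w1.pkl','wb'))
E
```

```text
[314.129  387.3551]
[314.3104 237.4671]
[314.4097 130.8139]
[281.4413 131.7552]
[279.5963  31.4904]
[349.1623  31.4795]
[0.4845 0.2512 0.17  ] 2.0833
```

View pics/w1.png

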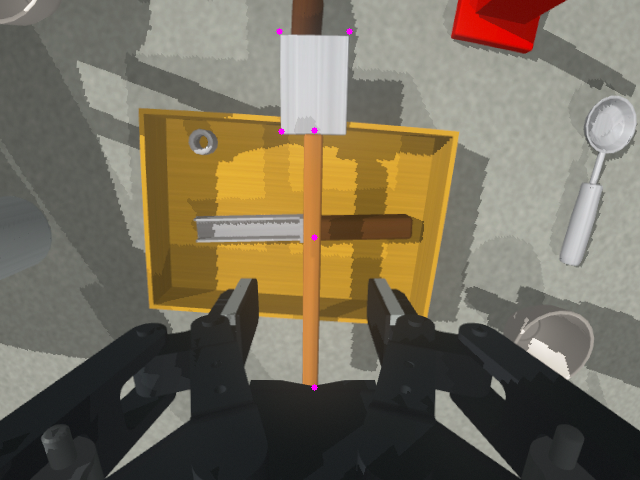

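The wrist picture fits. The blade's far edge is at row 36 against 31 predicted, so the paddle is about 2.5 mm further back; the handle axis is at column 312 against 314. The trier lies clear beneath, its nose at (196,229). Gripping now.

```bash
python3 - <<'E'
from h import *
import pickle
np.set_printoptions(precision=4,suppress=True)
s,T=pickle.load(open('w1.pkl','rb'))
a=plane(s,(311,300),.061,T);b=plane(s,(313.3,150),.061,T);print(a,b,np.arctan2(b[1]-a[1],b[0]-a[0]))
j=[plane(s,u,.049,T) for u in [(280.5,36),(348.5,36),(280.5,134),(347,134)]];print(j)
yaw=np.arctan2(b[1]-a[1],b[0]-a[0]); e=np.array([np.cos(yaw),np.sin(yaw),0])
O=np.mean(j,axis=0)-.115*e; O=a+e*((O-a)@e);print('O',O)
bot.move_straight([O[0],O[1],.036],qdown(yaw,-1),max_speed=.12)
bot.grip(.0,60);print(bot.read_finger_gap(),bot.read_wrist_force())
bot.move_straight([O[0],O[1],.12],max_speed=.12)
print(bot.read_finger_gap(),bot.read_wrist_force(),bot.read_t())
for n in ('scene','side'):
  f=bot.snapshot(n);save(n+'1',f['frame']);
E
```

```text
[0.4329 0.2371 0.061 ] [0.5476 0.2722 0.061 ] 0.2963667736691753
[array([0.617 , 0.3193, 0.049 ]), array([0.632 , 0.2727, 0.049 ]), array([0.5513, 0.2996, 0.049 ]), array([0.5668, 0.2514, 0.049 ])]
O [0.4818 0.2521 0.061 ]
0.01250432352175308 [-1.2952  0.3079  6.3688]
0.012714534352568108 [-0.1141 -0.414  -1.1106] 4.6167
```

View pics/side1.png

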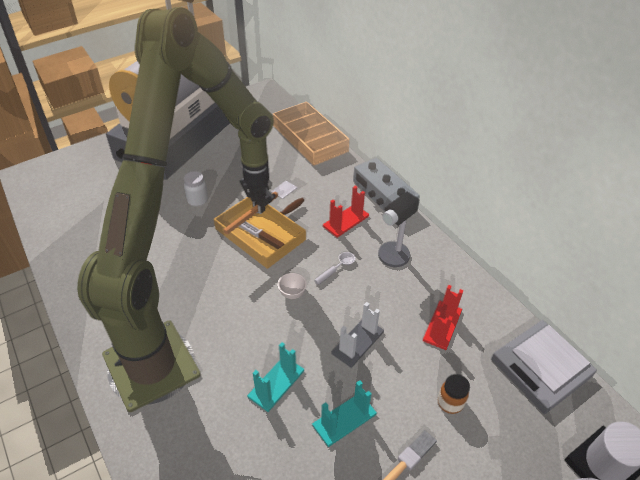

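The paddle is up (about 1.1 N, gap 12.7 mm). Moving it above the grey rest and checking it there with the wrist camera.

```bash
python3 - <<'E'
from h import *
import pickle
np.set_printoptions(precision=4,suppress=True)
bot.move_straight([.47,.05,.21],qdown(.3,-1),max_speed=.25)
bot.move_straight([.5093,-.2393,.17],qdown(.3,-1),max_speed=.25)
bot.wait(.2)
p=bot.read_tcp_pos();q=bot.read_ee_rot();s=bot.snapshot('wrist')
T=np.eye(4);T[:3,:3]=mat(q);T[:3,3]=p;T=T@s['T_tool_cam']
pickle.dump((s,T),open('w2.pkl','wb'))
im=s['frame'].copy();c,si=np.cos(.3),np.sin(.3)
for x in (-.05,.05):
  for y in (-.017,.017):
    u=proj(s,[.5093+c*x-si*y,-.2393+si*x+c*y,.112],T);cv2.circle(im,tuple(int(v) for v in u),2,(255,0,255),-1)
e=mat(q)
for x,z in [(-.14,.016),(.08,.016),(.15,.004)]:
    u=proj(s,p+np.array([c*x,si*x,.009+z]),T);cv2.circle(im,tuple(int(v) for v in u),2,(0,0,255),-1);print(u)
save('w2',im);print(p,bot.read_t(),bot.read_finger_gap())
s=bot.snapshot('side');crop('sd2',s['frame'],280,200,440,380,3)
E
```

```text
[314.549  554.7214]
[316.4434 108.7718]
[ 316.6291 -101.3498]
[ 0.5095 -0.238   0.1701] 7.325 0.012804220688263888
```

View pics/w2.png

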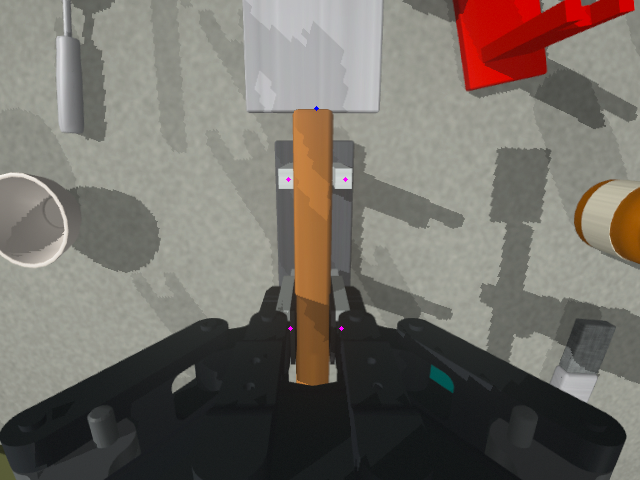

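View pics/sd2.png

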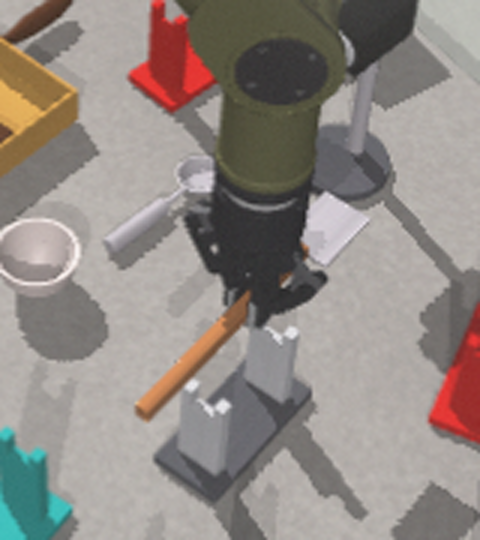

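The prongs are at columns 287 and 343 and the handle runs between them at column 313, so it is aligned within about 1 mm. Lowering it.

```bash
python3 - <<'E'
from h import *
np.set_printoptions(precision=4,suppress=True)
x,y=.5090,-.2393
bot.move_straight([x,y,.105],qdown(.3,-1),max_speed=.15)
r=bot.move_straight([x,y,.0785],max_speed=.04,force_limit=6)
print(r,bot.read_tcp_pos(),bot.read_wrist_force())
bot.grip(.045);
bot.move_straight([x,y,.19],max_speed=.15)
for n in ('side','scene'):
  s=bot.snapshot(n)
  crop(n+'3',s['frame'],*((300,220,440,380,4) if n=='side' else (200,230,330,380,4)))
print(bot.read_t())
E
```

```text
True [ 0.5088 -0.2391  0.0816] [-0.9272 -0.2584  6.4147]
9.925
```

View pics/side3.png

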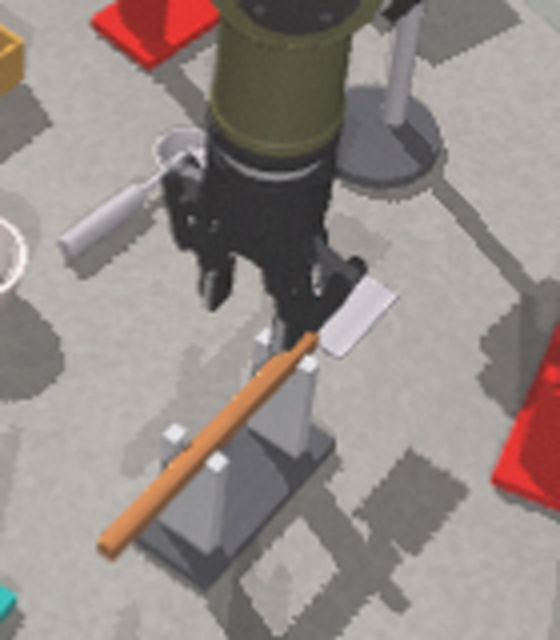

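View pics/scene3.png

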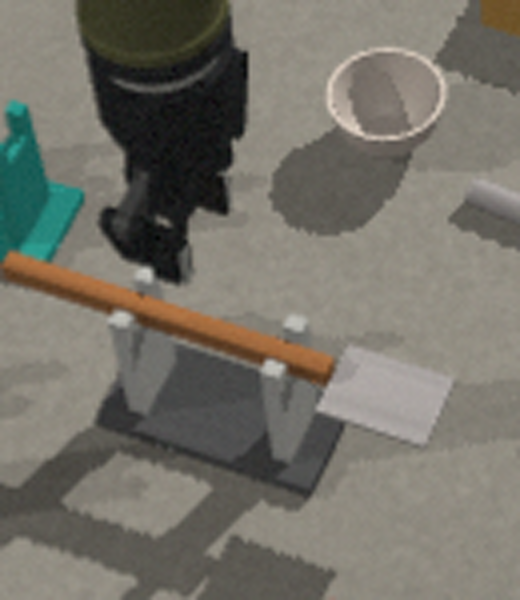

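The paddle lies in both notches, free of the fingers. Now to the trier.

```bash
python3 - <<'E'
from h import *
import pickle
np.set_printoptions(precision=4,suppress=True)
bot.move_straight([.47,-.05,.21],qdown(.6,-1),max_speed=.3)
bot.goto([.487,.235,.16],qdown(1.88,-1))
bot.wait(.2)
p=bot.read_tcp_pos();q=bot.read_ee_rot();s=bot.snapshot('wrist')
T=np.eye(4);T[:3,:3]=mat(q);T[:3,3]=p;T=T@s['T_tool_cam']
pickle.dump((s,T),open('w3.pkl','wb'));save('w3',s['frame'])
print(p,bot.read_t())
E
```

```text
[0.4877 0.2331 0.1603] 12.0917
```

View pics/w3.png

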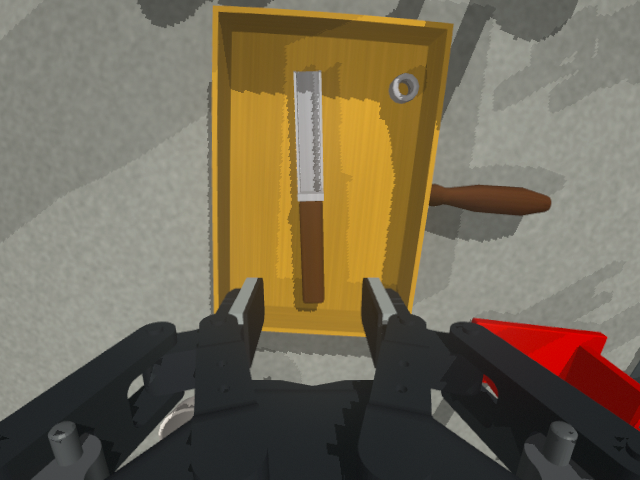

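The trier is uncovered: nose at (307,72), handle from (312,201) to (313,302), bush at (403,88). Casting those pixels onto their heights.

```bash
python3 - <<'E'
from h import *
import pickle
np.set_printoptions(precision=4,suppress=True)
s,T=pickle.load(open('w3.pkl','rb'));im=s['frame'].astype(int)
crop('c5',s['frame'],270,55,350,315,3) if 0 else None
crop('c6',s['frame'],270,180,350,320,4)
hsv=cv2.cvtColor(s['frame'],cv2.COLOR_RGB2HSV)
for r in (90,120,150,180,210,230,250,270,290): print(r,hsv[r,288:332:2].tolist() if 0 else [c for c in range(285,335) if (hsv[r,c,1]<70 or hsv[r,c,2]<130 and hsv[r,c,0]<15)][::1][:1]+[c for c in range(285,335) if (hsv[r,c,1]<70 or hsv[r,c,2]<130 and hsv[r,c,0]<15)][-1:])
pts={n:plane(s,u,z,T) for n,u,z in [('nose',(307.5,72),.018),('hfront',(312,202),.026),('htail',(313.5,302),.026)]}
print(pts);
f,t,n=pts['hfront'],pts['htail'],pts['nose']
print(np.linalg.norm(f-t),np.linalg.norm((n-f)[:2]),np.arctan2(*(f-t)[1::-1]),np.arctan2(*(n-f)[1::-1]),np.arctan2(*(n-t)[1::-1]))
E
```

```text
90 [294, 321]
120 [295, 321]
150 [297, 322]
180 [297, 322]
210 [302, 319]
230 [305, 319]
250 [304, 310]
270 [304, 320]
290 [304, 320]
{'nose': array([0.4473, 0.3532, 0.018 ]), 'hfront': array([0.4815, 0.2562, 0.026 ]), 'htail': array([0.5103, 0.1692, 0.026 ])}
0.09157192948971671 0.10288778645549869 1.8902731932926504 1.9101540498353453 1.9007920866537593
```

View pics/c6.png

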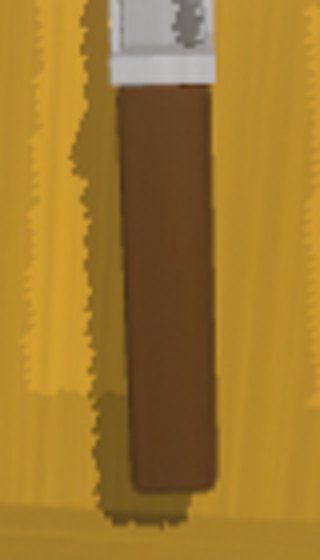

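```bash
python3 - <<'E'
from h import *
np.set_printoptions(precision=4,suppress=True)
O=np.array([.481,.2564]);yaw=1.90;e=np.array([np.cos(yaw),np.sin(yaw)])
g=O-.035*e
bot.move_straight([*g,.05],qdown(yaw,-1),max_speed=.15)
r=bot.move_straight([*g,.008],max_speed=.06,force_limit=10);print(r,bot.read_tcp_pos())
bot.grip(.0,80);print(bot.read_finger_gap(),bot.read_wrist_force(),bot.read_tcp_pos())
bot.move_straight([*g,.10],max_speed=.1);bot.wait(.2)
print(bot.read_finger_gap(),bot.read_wrist_force(),bot.read_wrist_torque(),bot.read_t())
p=bot.read_tcp_pos();q=bot.read_ee_rot();s=bot.snapshot('wrist')
T=np.eye(4);T[:3,:3]=mat(q);T[:3,3]=p;T=T@s['T_tool_cam'];save('w4',s['frame'])
import pickle;pickle.dump((s,T,p,q),open('w4.pkl','wb'))
s=bot.snapshot('side');crop('sd4',s['frame'],190,150,350,290,4)
E
```

```text
False [0.4924 0.2233 0.008 ]
0.017963733069026332 [-0.9378 -0.5618  5.7062] [0.4924 0.2233 0.0087]
0.018297102097365552 [-0.3332  0.5643 -1.7933] [-0.0549 -0.0302 -0.0096] 15.45
```

View pics/w4.png

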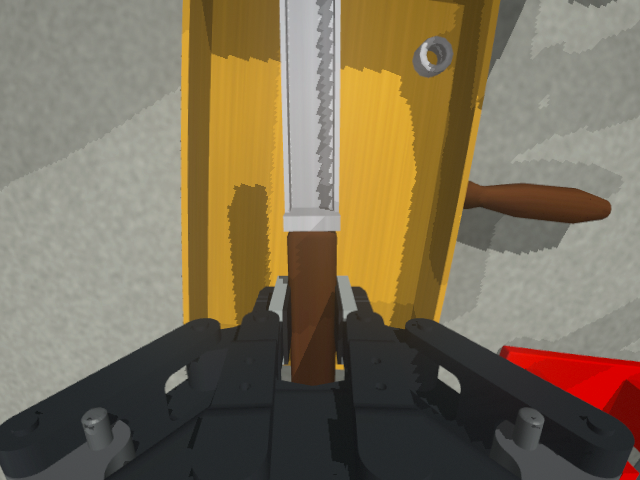

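View pics/sd4.png

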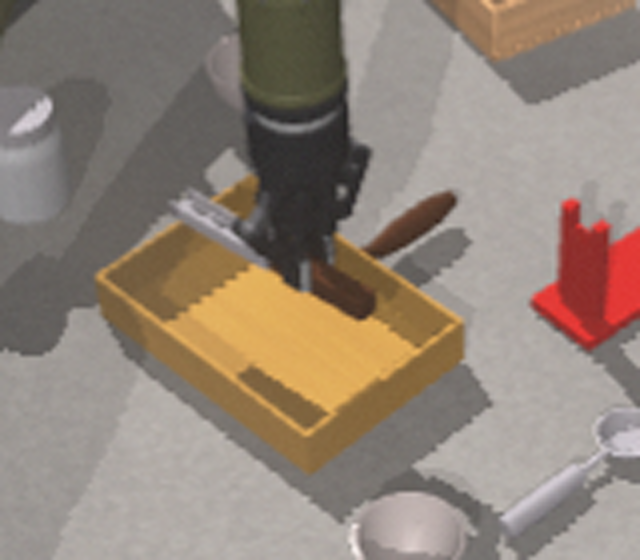

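It is held level (gap 18.3 mm, nose up the picture) and the bush is still in place. Before presenting it I refine the camera's position from enlarged crops of the first, unobstructed pictures.

```bash
python3 - <<'E'
from h import *
import pickle
np.set_printoptions(precision=4,suppress=True)
d=pickle.load(open('d0.pkl','rb'))
crop('c7',d['scene']['frame'],365,265,435,315,11)
crop('c8',d['side']['frame'],370,180,425,235,11)
c=[cv2.resize(d['scene']['frame'][315:365,365:420],None,fx=7,fy=7,interpolation=2),cv2.resize(d['side']['frame'][230:280,370:425],None,fx=7,fy=7,interpolation=2)]
save('c9',np.hstack(c))
s,T,p,q=pickle.load(open('w4.pkl','rb'))
M=mat(q);print(M)
# handle front top edge (x_t=0), collar
f=plane(s,(312,232),p[2]+.0173,T);e=np.array([np.cos(1.9),np.sin(1.9),0]);print('x of handle front from TCP',(f-p)@e,'lateral',np.cross(e,f-p)[2])
f=plane(s,(310.5,50),p[2]-.0047+.014,T);print('lateral far',(f-p)@e,np.cross(e,f-p)[2])
E
```

```text
[[-0.001  -0.3233  0.9463]
 [-0.0006  0.9463  0.3233]
 [-1.     -0.0002 -0.0012]]
x of handle front from TCP 0.035518879811546014 lateral -0.00129382715074524
lateral far 0.10224744852807655 -0.0008033014535305458
```

View pics/c7.png

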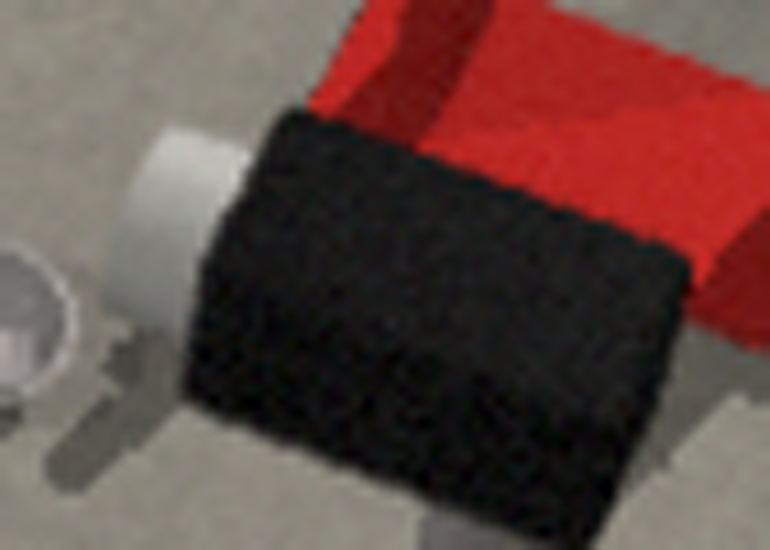

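View pics/c8.png

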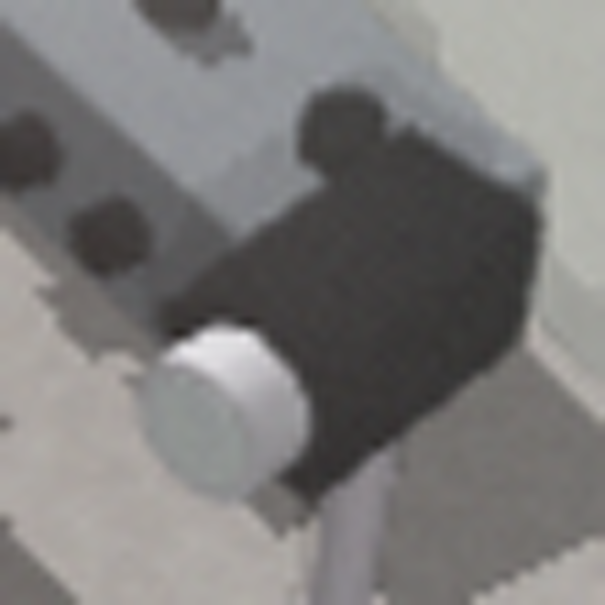

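View pics/c9.png

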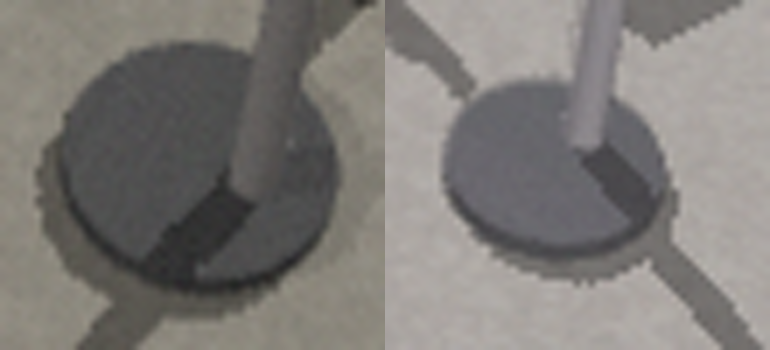

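```bash
python3 - <<'E'
from h import *
import pickle
np.set_printoptions(precision=4,suppress=True)
d=pickle.load(open('d0.pkl','rb'));S,D=d['scene'],d['side']
def px(p,o,k): return np.array(p)/k+o-.5+.5/k
print('foot',plane(S,px((200,162),(365,315),7),.012),plane(D,px((170,163),(370,230),7),.012))
print('foot',tri(S,px((200,162),(365,315),7),D,px((170,163),(370,230),7)))
print('lens',plane(D,px((193,428),(370,180),11),.2), plane(S,px((150,228),(365,265),11),.2))
B=[plane(S,px(p,(365,265),11),.225) for p in [(285,108),(690,262),(195,265)]];print(B,np.arctan2(*(B[1]-B[0])[1::-1]),np.linalg.norm(B[1]-B[0]),np.linalg.norm(B[2]-B[0]))
E_=[plane(D,px(p,(370,180),11),.225) for p in [(165,310),(405,128),(540,190)]];print(E_,np.arctan2(*(E_[1]-E_[0])[1::-1]),np.linalg.norm(E_[1]-E_[0]),np.linalg.norm(E_[2]-E_[1]))
print('box c',(B[1]+B[2])/2,(E_[0]+E_[2])/2)
E
```

```text
foot [ 0.7947 -0.0398  0.012 ] [ 0.7938 -0.0393  0.012 ]
foot (array([ 0.7944, -0.039 ,  0.011 ]), [np.float64(0.0002709080553182805), np.float64(0.00027090805531825707)])
lens [ 0.7359 -0.0476  0.2   ] [ 0.7381 -0.051   0.2   ]
[array([ 0.7516, -0.0251,  0.225 ]), array([ 0.8372, -0.008 ,  0.225 ]), array([ 0.759 , -0.0696,  0.225 ])] 0.19816390304394116 0.08726100329371854 0.045039106569009016
[array([ 0.7386, -0.0283,  0.225 ]), array([ 0.836 , -0.0068,  0.225 ]), array([ 0.8507, -0.0447,  0.225 ])] 0.21808887466202148 0.09977650407742605 0.04073151273268413
box c [ 0.7981 -0.0388  0.225 ] [ 0.7946 -0.0365  0.225 ]
```

The camera estimates agree: foot centre at (0.794,-0.039), lens about (0.736,-0.050), yaw about 0.195. Now I present the trier, going back and up first and then in along the optical axis.

```bash
cat >> h.py <<'E'
psi=.195;a25=np.deg2rad(25);C=np.array([np.cos(psi),np.sin(psi),0]);U=np.array([0,0,1.])
F=np.array([.638,-.0694,.2])
def show(F,psi=psi,a=a25,s=-1):
    C=np.array([np.cos(psi),np.sin(psi),0])
    xt=C*np.cos(a)-U*np.sin(a);zt=C*np.sin(a)+U*np.cos(a);yt=np.cross(zt,xt)
    O=F-.053*xt-.010*zt
    return O-.0353*xt+.0047*zt, quat(-zt,s*yt)
E
python3 - <<'E'
from h import *
np.set_printoptions(precision=4,suppress=True)
t,q=show(F);print(t)
for P in (t,t-.1*C+.05*U): print(bot.solve_ik(P,q))
p=bot.read_tcp_pos()
bot.move_straight([*p[:2],.26],max_speed=.2)
bot.goto(t-.1*C+.05*U,q)
print(bot.read_tcp_pos(),bot.read_t(),bot.read_finger_gap())
bot.move_straight(t-.03*C,q,max_speed=.1)
bot.move_straight(t,q,max_speed=.05);bot.wait(.4)
print(bot.read_tcp_pos()-t,bot.read_ee_rot(),q,bot.read_t(),bot.read_finger_gap())
import pickle;D={}
for n in ('scene','side','wrist'):
  s=bot.snapshot(n);D[n]=s;save(n+'5',s['frame'])
pickle.dump(D,open('d5.pkl','wb'))
crop('sc5',D['scene']['frame'],310,200,440,320,5);crop('sd5',D['side']['frame'],310,160,440,280,5)
E
```

```text
[ 0.5573 -0.0853  0.2325]
[-0.2267  0.8814  0.5292  1.3691 -0.2348  1.3931 -1.0702]
[-0.2462  0.6918  0.5457  1.6363 -0.1562  1.2995 -1.0423]
[ 0.4595 -0.1032  0.2819] 17.7417 0.01817185661273705
[-0.0001 -0.      0.0001] [ 0.4361  0.3201  0.6305 -0.5566] [ 0.4362  0.3201  0.6305 -0.5566] 19.9 0.018360544462408236
```

View pics/sc5.png

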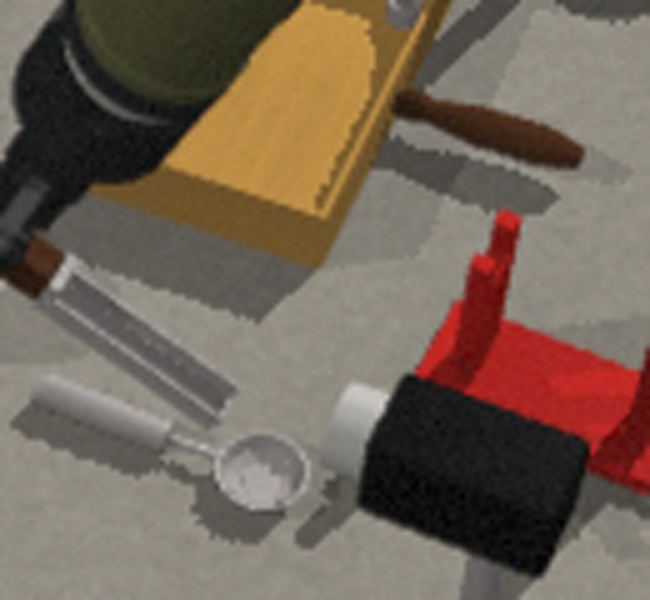

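View pics/sd5.png

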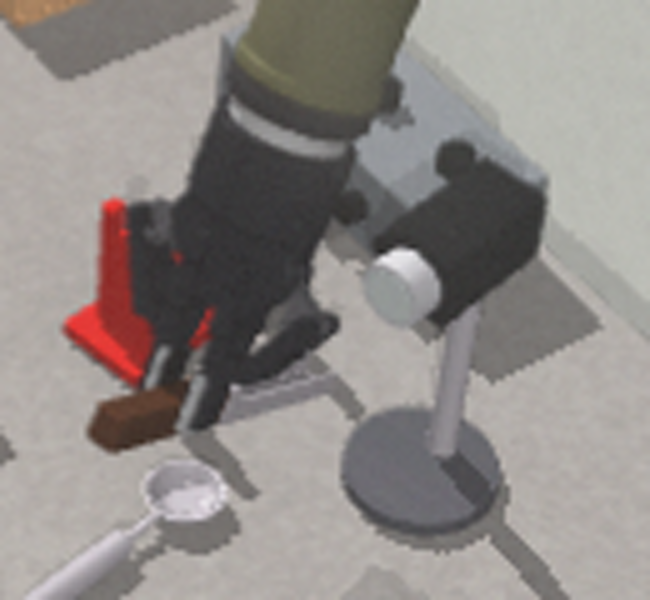

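View pics/wrist5.png

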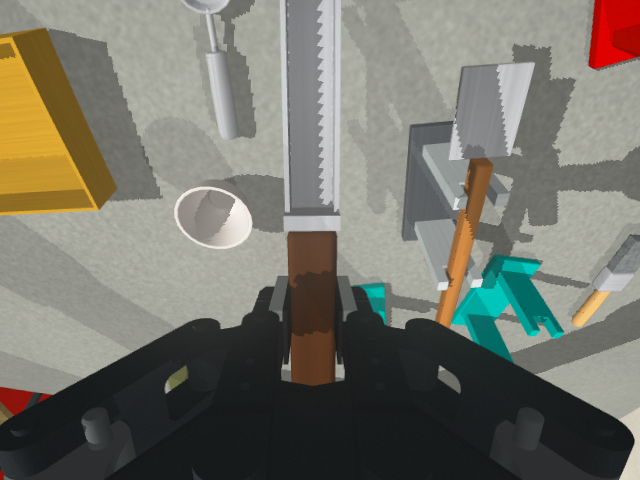

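The trier is held with its open side up and its nose towards the lens, and the paddle is still on the rest. I check by triangulating against the predicted trough corners.

```bash
python3 - <<'E'
from h import *
import pickle
np.set_printoptions(precision=4,suppress=True)
D=pickle.load(open('d5.pkl','rb'))
a=a25;xt=C*np.cos(a)-U*np.sin(a);zt=C*np.sin(a)+U*np.cos(a);yt=np.cross(zt,xt);O=F-.053*xt-.01*zt
L=F+.1*C
out=[]
for n,x0,y0 in (('scene',345,255),('side',340,200)):
  s=D[n];k=8;im=cv2.resize(s['frame'][y0-15:y0+45,x0-15:x0+50] if n=='scene' else s['frame'][y0:y0+60,x0:x0+65],None,fx=k,fy=k,interpolation=2)
  ox,oy=(x0-15,y0-15) if n=='scene' else (x0,y0)
  for P in [O+.105*xt+y*yt+z*zt for y in (-.011,.011) for z in (0,.014)]+[O+y*yt+.014*zt for y in (-.011,.011)]+[L,L+.021*U,L-.021*U]:
    u=(proj(s,P)-[ox,oy]+.5)*k-.5;cv2.circle(im,tuple(int(round(v)) for v in u),2,(255,0,255),-1)
  out.append(im[:, :400] if 0 else im)
save('v1',out[0]);save('v2',out[1])
E
```

```text
(no output)
```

View pics/v1.png

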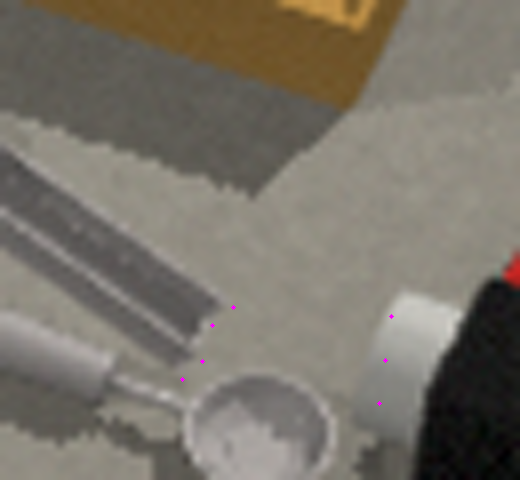

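View pics/v2.png

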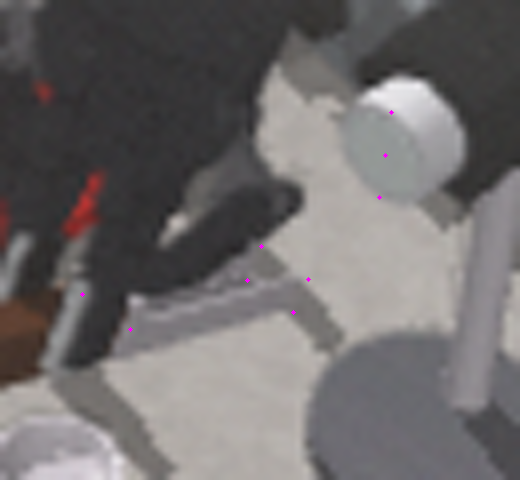

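```bash
python3 - <<'E'
from h import *
import pickle
D=pickle.load(open('d5.pkl','rb'))
crop('v3',D['scene']['frame'],340,262,370,290,20)
crop('v4',D['side']['frame'],355,225,383,245,25)
crop('v5',D['side']['frame'],378,206,403,229,24)
E
```

```text
(no output)
```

View pics/v3.png

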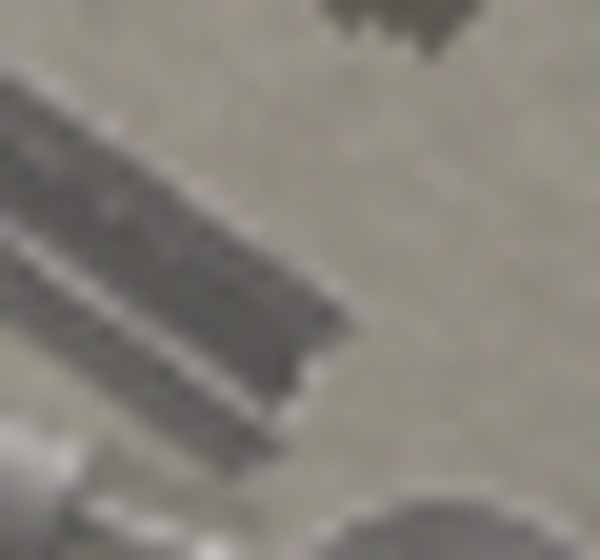

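View pics/v4.png

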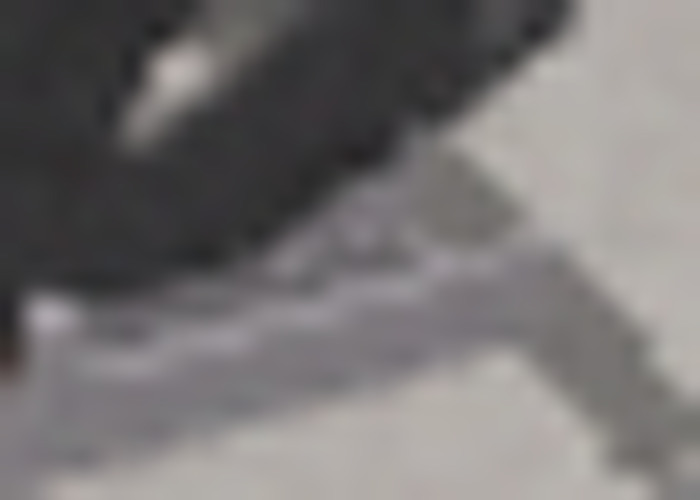

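View pics/v5.png

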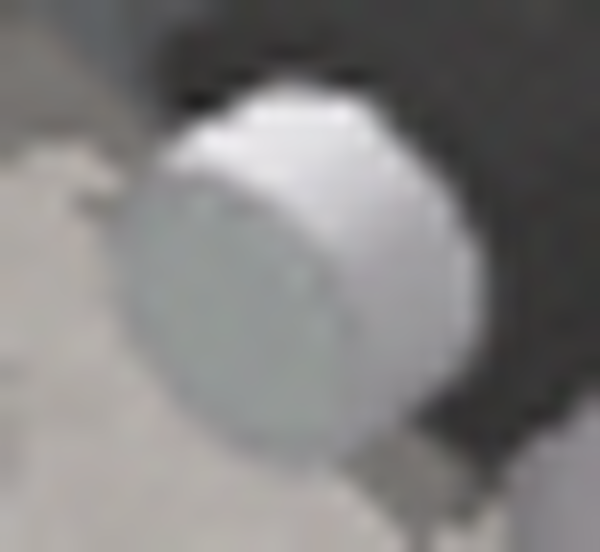

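```bash
python3 - <<'E'
from h import *
import pickle
np.set_printoptions(precision=4,suppress=True)
D=pickle.load(open('d5.pkl','rb'));S,V=D['scene'],D['side']
def px(p,o,k): return np.array(p)/k+o-.5+.5/k
a=a25;xt=C*np.cos(a)-U*np.sin(a);zt=C*np.sin(a)+U*np.cos(a);yt=np.cross(zt,xt);O=F-.053*xt-.01*zt
R=np.array([xt,yt,zt])
for p,q,z in [((285,415),(540,245),.014),((245,468),(525,345),0)]:
  P,r=tri(S,px(p,(340,262),20),V,px(q,(355,225),25));print(P,r,'in trier frame',R@(P-O),'want',.105,-.011,z)
u=px((350,318),(340,262),20);Q=O+.105*xt+.011*yt+.014*zt;print('far corner px',u,proj(S,Q))
l=px((232,318),(378,206),24);print('lens',plane(V,l,.2),F+.1*C, l, proj(V,F+.1*C))
E
```

```text
[ 0.6828 -0.0681  0.1833] [np.float64(0.00041958316780328137), np.float64(0.0004195831678033031)] in trier frame [ 0.1002 -0.0074  0.0135] want 0.105 -0.011 0.014
[ 0.6794 -0.0709  0.1722] [np.float64(0.0009945618212693214), np.float64(0.0009945618212691288)] in trier frame [ 0.1013 -0.0095  0.0018] want 0.105 -0.011 0
far corner px [357.025 277.425] [358.6751 277.8988]
lens [ 0.7353 -0.0487  0.2   ] [ 0.7361 -0.05    0.2   ] [387.1875 218.7708] [387.686  218.9344]
```

The triangulated nose corners agree to 2–4 mm. They read about 3 mm short along the axis, partly because the edges are rounded, and the lens itself reads 0.8 mm nearer in the same views. I nudge 1.5 mm towards the lens and take a last overview.

```bash
python3 - <<'E'
from h import *
np.set_printoptions(precision=4,suppress=True)
t,q=show(F+.0015*C+np.array([0,-.0004,0]))
bot.move_straight(t,q,max_speed=.02);bot.wait(.5)
print(bot.read_tcp_pos()-t,bot.read_finger_gap(),bot.read_wrist_force(),bot.read_joint_velocities(),bot.read_t())
s=bot.snapshot('scene');save('fin',s['frame'])
E
```

```text
[-0. -0.  0.] 0.01837375091967888 [ 0.2238  0.369  -1.2374] [ 0.0016  0.0011  0.001  -0.0013  0.001   0.0012 -0.0025] 20.8
```

View pics/fin.png

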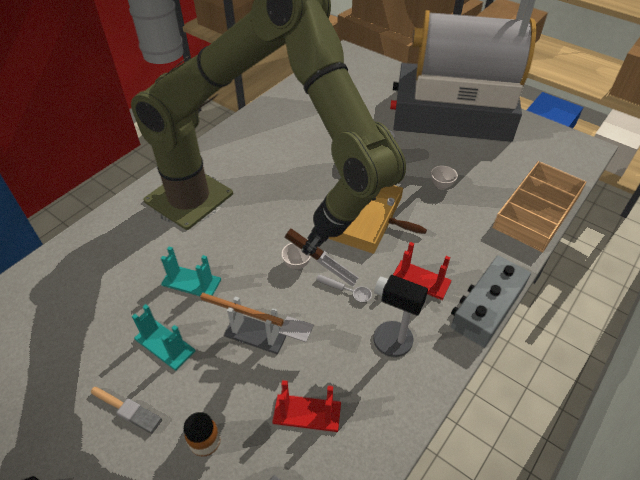

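The overview shows the paddle on the grey rest (240,310), the trier held in front of the lens (335,265), and the bystanders I can see where they were. Handing in.

```bash
python3 - <<'E'
from h import *
bot.job_done();print(bot.read_t())
E
```

```text
the job is handed in; nothing more can be done
the job is handed in; nothing more can be done
```

The job is handed in at about 21 s of the 58 s allowed. The paddle lies released in both notches of the grey rest, about centred. The arm is still holding the trier up to the inspection camera.

**Last checks:**
- **Hold:** the arm is on its target pose to within 0.1 mm and at rest. The grip gap is steady at 18.4 mm, and the trier did not visibly shift in the fingers during the move.
- **Trier pose:** it is set with the open side up and the nose towards the lens, tipped down 25°. The trough's middle is at my estimate of the focus point, with at least 45 mm between the nose and the lens.
- **Bystanders:** those visible in the last overview had not moved. The tin was hidden behind the arm, but the arm went nowhere near it after the paddle was gripped.

**What disagreed:**
- **Nose:** triangulated from the two fixed cameras, its corners read 4–5 mm short along the axis and up to 3.6 mm to the side of the prediction.
- **Likely cause:** some of that is shared calibration offset, since the lens read about 1 mm off in the side view. Earlier lengths of the trier also read short, so I moved it only 1.5 mm closer.
- **Remaining uncertainty:** I did not triangulate again after that nudge, so the trough position relative to the lens is uncertain by about 2–3 mm.

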